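# Hold the spice tray home for the screws

### The arm

A 7-joint arm with a two-finger parallel gripper is mounted at the origin on the work surface. World frame = base frame: x ahead of the robot, y to its left, z up, the work surface at z = 0. Lengths are in mm, angles in rad, forces in N, time in s.
With the tool pointing down it reaches from about 425 to 825 mm from the base axis. Payload 3.6 kg.
Tool frame: the origin (TCP) lies midway between the tips of the shut fingers; the grasp point (between the pads) lies robot.grasp_offset behind it (robot.grasp_offset is the distance from the TCP to the grasp point, in mm); z points along the fingers, y is the line along which they close (so a half turn about z gives the same grasp; the last joint's range is limited). The gripper opens to 85 mm and grips with 20 to 120 N. Pads are 22 mm wide; open, the fingers measure 114 mm over their backs; the gripper's body (76 mm by 85 mm) begins 54 mm behind the grasp point. The pads swing forward as they close: fully open they stand 13 mm farther back than shut.
Start: joints at [-1.127, 0.615, -0.013, 1.423, 0.008, 1.103, -0.04], TCP at [294.224, 579.564, 231.297] pointing down, gripper open.
Joint ranges: [-3.12, 3.12], [-0.3, 2.06], [-1.34, 1.32], [0.26, 2.42], [-1.36, 4.5], [0.01, 1.98], [-2.84, 2.84]. Speed limits (rad/s): [2.79, 2.79, 3.14, 3.14, 3.14, 3.14, 3.14].

### API

Orientations are given as a 3x3 rotation matrix whose columns are the frame's x, y, z axes.
In Python, from cell import robot, optics gives the robot as it stands.
- The arm moves only by the tool servo_tool, never from a script. Its argument "targets" is a list of rows, each a list of 4 numbers: the shift along the tool's x, y, z in units of 40 mm (1.0 is 40 mm), then the turn about the tool's z in degrees. In form: [[x, y, z, turn], ...]. A call has 1 to 8 rows; each row shifts and turns the commanded pose from where the row before left it, along the tool's axes as they then stand; what a row does not reach is not made up. A row lasts 1/10 s, in which the tool goes at most 50 mm and 8.59 degrees, less where a joint would pass 70% of its speed; a pose out of reach is approached as far as the arm can. A call is refused whole if a number of a shift passes 1 or a number of a turn 8.59, either way. A call with a gripper value outside its range is refused whole. "hand" is the opening, from 0 (shut) to 1 (fully open), set as the call begins (left out, the last holds). The fingers move at their own pace and stop on an object; "force" is the grip in N (left out, the last holds). Time passes only in rows, so rows that do not move let the fingers close. It gives the time, the measured TCP pose, the force, the opening and the grip force at its end, in the units of the state.
- robot.state(): the state, without advancing time (a new reading comes with each control period).
- optics.get_image(name): name is "scene" or "top" or "wrist"; returns a dict with "color" (480x640x3 uint8, blue, green, red), "fov_y" (degrees; the focal length in pixels is half the picture's height over the tangent of half this angle, whatever the lens; pixels are square), "cx", "cy" (the principal point, pixels), "eye" and "rotation" of the camera in the world. Camera axes: x right, y down, z forward; pixel columns grow to the right and rows downward; lengths in mm; the calibration is good to about 2 mm. A picture is of the moment at which its call begins. There is no depth.
- robot.finish_job(): hands the job in; it is judged then, once.
The state is a dict: "t": time; "qpos": joint angles; "joint_velocities": joint speeds; "effort": joint torques, N m; "tool_pos": TCP position; "orientation": TCP orientation; "force": force on the tool from outside, world axes, zero at the start; "torque": the same for the moment, N m; "opening": finger opening in mm; "gripper_force": force on a finger pad.
Only numpy, scipy, OpenCV 4.12 (cv2) and the standard library are available. Lean on these libraries where they do the work, as an engineer would, in place of code of your own. Each camera call takes 0.05 s, during which the arm holds its last target. There are 200 camera calls.

### The job

Take the spice tray by its upright handle plate, slide it with its four jars along the counter into the runner frame until it meets the sprung stop bar at the back, and keep pushing it against the bar with a steady force of about 10 N while I screw it fast. Do not ram the bar, keep the jars standing in the tray, and leave the can, cup, bowl and screwdriver alone. Finish while still gripping the handle and pushing: do not let go.

Things in the scene. Friction and masses are not known exactly. Their poses are not given: they have to be found in the camera images.
- tray: Loose wooden spice tray, 180 (its x) x 120 (its y), floor 5, walls 25 high; about 0.28 kg empty, 0.56 kg loaded. Stands on the counter and is slid on it, not lifted. Origin: centre of its underside. +x points to the end that enters the holder first, where the jars stand in four cells; the handle plate is at -x, next to an empty cell.
- handle (a point): Grip point of the tray's upright handle plate, 84 mm towards -x from the tray's origin, 66 mm above the counter. The plate is part of the tray, 10 mm thick along the tray's x, 44 wide along its y, top edge 85 mm above the counter. Grip it from above, the fingers closing along the tray's x.
- holder: Aluminium runner frame fixed to the counter: two rails along its x, 126 mm apart inside, 38 high, no floor; lips overhang inwards 6 mm, 34 mm above the counter, from x = -40. Origin: on the counter midway between the rails; x is the way in. Rails begin at x = -100 (open mouth, its guides flare at 29 degrees back to x = -131); a cross piece closes the far end at x = 135.
- mouth (a point): Centre of the holder's mouth at counter height, 100 mm towards -x from the holder's origin.
- stop_bar: Rubber-faced sprung bar across the slot's far end, 100 mm wide, 24 high, 10 thick. Origin: centre of the face that meets the tray, 18 mm above the counter; untouched at holder x = 100 mm (the tray then touches it with its origin at holder x = 10 mm). It gives along the holder's +x, 1 N per mm from zero, up to 24 mm: 10 mm of give means 10 N.
- jar0: Small closed spice jar, 40 mm diameter, 72 mm high, 0.07 kg, loose, standing on the tray's floor in the cell at tray x = 10, y = 29 mm. Origin: centre of its underside; z is its upright axis.
- jar1: Small closed spice jar, 40 mm diameter, 72 mm high, 0.07 kg, loose, standing on the tray's floor in the cell at tray x = 10, y = -29 mm. Origin: centre of its underside; z is its upright axis.
- jar2: Small closed spice jar, 40 mm diameter, 72 mm high, 0.07 kg, loose, standing on the tray's floor in the cell at tray x = 61, y = 29 mm. Origin: centre of its underside; z is its upright axis.
- jar3: Small closed spice jar, 40 mm diameter, 72 mm high, 0.07 kg, loose, standing on the tray's floor in the cell at tray x = 61, y = -29 mm. Origin: centre of its underside; z is its upright axis.
- can: Bystander: food can, 68 mm diameter, 85 mm high, standing beyond the work. Origin: centre of its underside.
- cup: Bystander: plastic cup, 72 mm across, 90 mm high, beyond the work. Origin: centre of its underside.
- bowl: Bystander: bowl, 110 mm across, 45 mm high, beyond the work. Origin: centre of its underside.
- driver: Bystander: screwdriver, 180 mm long, lying beyond the holder. Origin: under its middle; x along its shaft.
Not all that is in view belongs to the job. There is more than one size of the tray; the job needs the smaller.

How it is judged:
By the outcome, as a careful person would: the job done as asked, in the order asked, and still so for the second after the job is handed in, while the arm keeps its last pose, push and grip.
It also fails if it takes over 53 s, if anything falls off the work surface, if the arm or the gripper's body presses on something with over 40 N, if the wrist force passes 120 N, or if a joint passes its speed limit or range.

## Working session

There is one attempt and no reset: what is moved stays moved. The work goes in short steps, Python scripts to look and compute and a tool call to move; the robot and the scene stay as the last step left them, time stands still between calls to the robot, and variables do not carry over. Pictures are saved under pics/ and viewed, at most 10 in all, crops included, and the job is handed in when it is done.

Besides the shell and the picture viewer there is one more tool, called as name([rows], argument=value, ...), one row to a line, values as JSON. servo_tool: Moves the arm, as the interface text tells. Its arguments: {"type":"object","properties":{"targets":{"type":"array"},"hand":{"type":"number"},"force":{"type":"number"}},"required":["targets"]}

```bash
mkdir -p pics; ls
cat > h.py <<'E'
import numpy as np, cv2, json
from cell import robot, optics
def shot(n,f):
    d=optics.get_image(n); cv2.imwrite(f'pics/{f}.png',d['color'])
    np.savez(f'pics/{f}.npz',**{k:np.array(v) for k,v in d.items()}); return d
def ray(d,u,v):
    fl=240/np.tan(np.radians(float(d['fov_y']))/2)
    r=np.array(d['rotation'])@np.array([(u-d['cx'])/fl,(v-d['cy'])/fl,1.]); return np.array(d['eye']),r
def atz(f,u,v,z):
    d=np.load(f'pics/{f}.npz'); e,r=ray(d,u,v); return e+r*(z-e[2])/r[2]
def tri(*obs):
    A=np.zeros((3,3));b=np.zeros(3)
    for f,u,v in obs:
        e,r=ray(np.load(f'pics/{f}.npz'),u,v); r=r/np.linalg.norm(r); P=np.eye(3)-np.outer(r,r); A+=P;b+=P@e
    x=np.linalg.solve(A,b); return x
E
python3 - <<'E'
from h import *
for n in('top','scene'):
    d=shot(n,n+'0'); print(n,d['fov_y'],d['eye'],np.round(d['rotation'],3).tolist(),[k for k in d])
s=robot.state(); print(s, robot.grasp_offset)
E
```

```text
pics
top 54.60192420028888 [423.69274829   4.70876388 945.53780538] [[-0.025, -0.993, 0.112], [-1.0, 0.024, -0.01], [0.008, -0.112, -0.994]] ['color', 'fov_y', 'cx', 'cy', 'eye', 'rotation']
scene 57.191501509577876 [ 815.36009463 -316.6473178   821.24534088] [[0.772, 0.537, -0.34], [0.636, -0.663, 0.395], [-0.014, -0.521, -0.854]] ['color', 'fov_y', 'cx', 'cy', 'eye', 'rotation']
{'t': 0.1, 'qpos': array([-1.12748417,  0.61585274, -0.01262342,  1.42474281,  0.00810391,
        1.10337924, -0.04041422]), 'joint_velocities': array([-1.39701223e-03, -2.24229951e-03,  9.08391301e-04, -4.04180257e-03,
        7.68684177e-05, -9.34539442e-04,  3.20073406e-04]), 'effort': array([ 1.45208189e-03, -4.70387363e+01,  2.60314113e-01, -1.71570736e+01,
        1.00990068e-02,  5.83166504e-03,  8.65044484e-06]), 'tool_pos': array([293.94526318, 578.97286638, 230.23294282]), 'orientation': array([[-8.91679930e-01,  4.52665263e-01, -1.03014114e-03],
       [ 4.52666435e-01,  8.91677476e-01, -2.09213437e-03],
       [-2.84829015e-05, -2.33182455e-03, -9.99997281e-01]]), 'force': array([-0.68747654, -0.34641597, -0.11161976]), 'torque': array([-0.0012567 ,  0.03280737, -0.02493275]), 'gripper_force': 0.0, 'opening': 85.56630144423494} 18.700000000000003
```

View pics/top0.png

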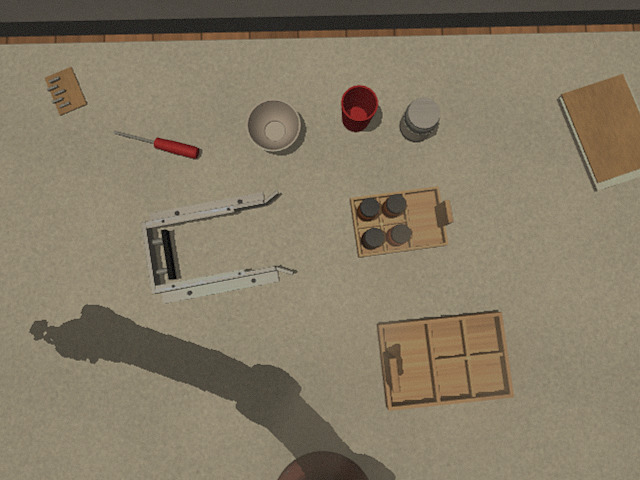

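View pics/scene0.png

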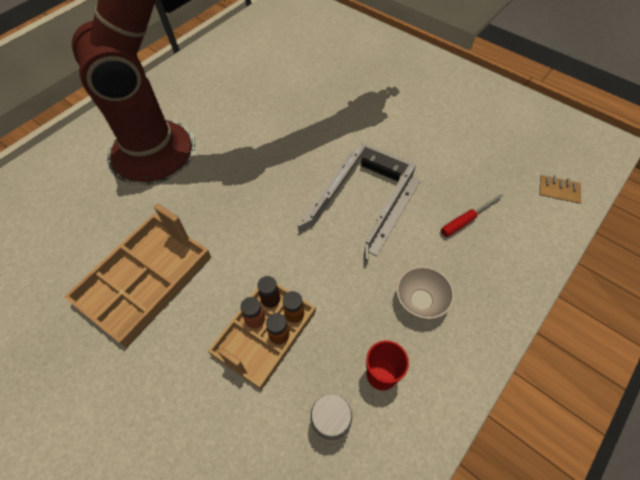

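The top view shows the loaded small tray around (400,222) with its handle at (447,212). The holder's mouth is near (275,235) and the stop bar near (168,255). The larger tray, at (445,360), is the decoy. I'll enlarge crops of both views.

Run:
```python
import cv2,numpy as np
def crop(f,x,y,w,h,s,o):
    c=cv2.resize(cv2.imread(f'pics/{f}.png')[y:y+h,x:x+w],None,fx=s,fy=s,interpolation=cv2.INTER_CUBIC)
    for i in range(0,w,20):
        cv2.line(c,(i*s,0),(i*s,6),(0,255,0),1);cv2.putText(c,str(x+i),(i*s,16),0,.35,(0,255,0),1)
    for i in range(0,h,20):
        cv2.line(c,(0,i*s),(6,i*s),(0,255,0),1);cv2.putText(c,str(y+i),(8,i*s+4),0,.35,(0,255,0),1)
    return c
A=crop('top0',340,175,120,90,5,0); cv2.imwrite('pics/c1.png',A)
B=crop('top0',140,180,160,120,5,0); cv2.imwrite('pics/c2.png',B)
C=crop('scene0',205,140,225,250,0+2,0) 
cv2.imwrite('pics/c3.png',crop('scene0',290,140,133,130,4,0))
cv2.imwrite('pics/c4.png',crop('scene0',200,270,125,120,5,0))
```

```text
(no output)
```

View pics/c1.png

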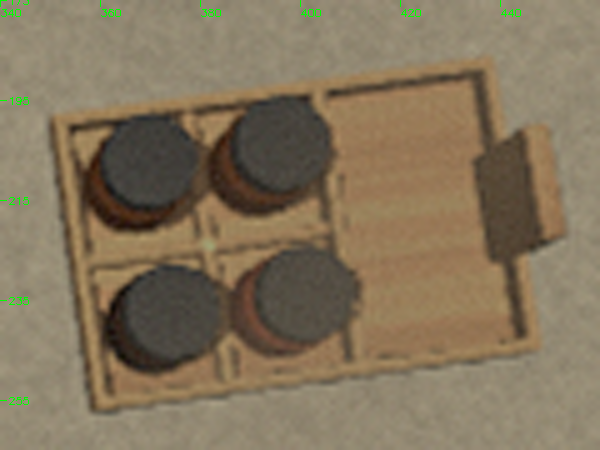

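View pics/c2.png

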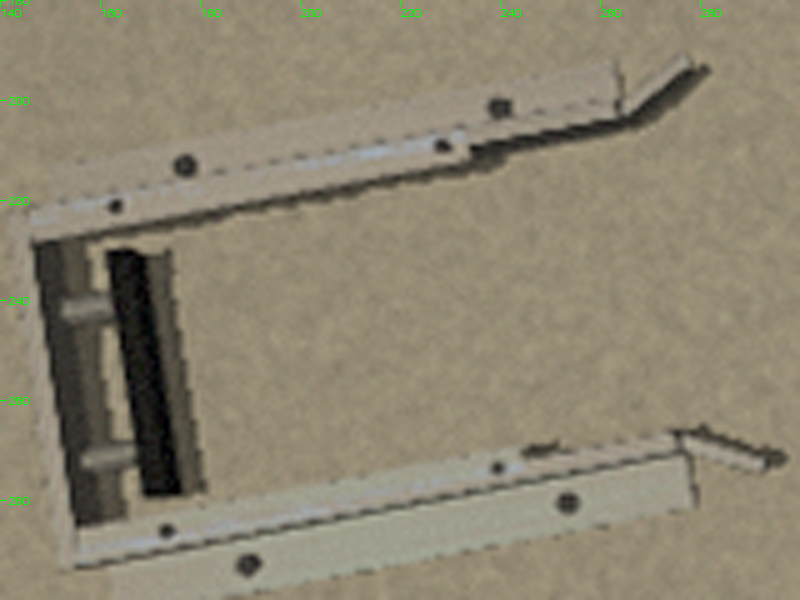

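View pics/c3.png

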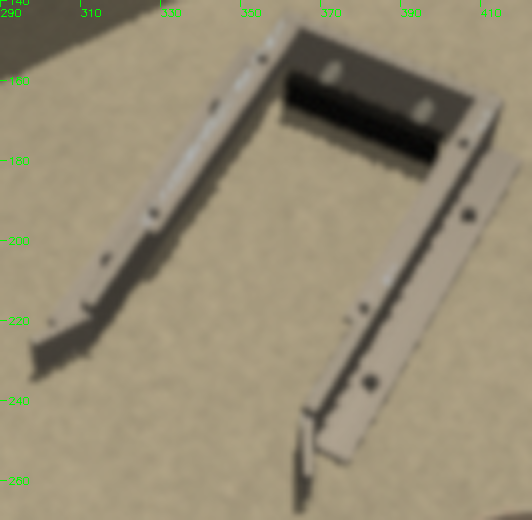

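View pics/c4.png

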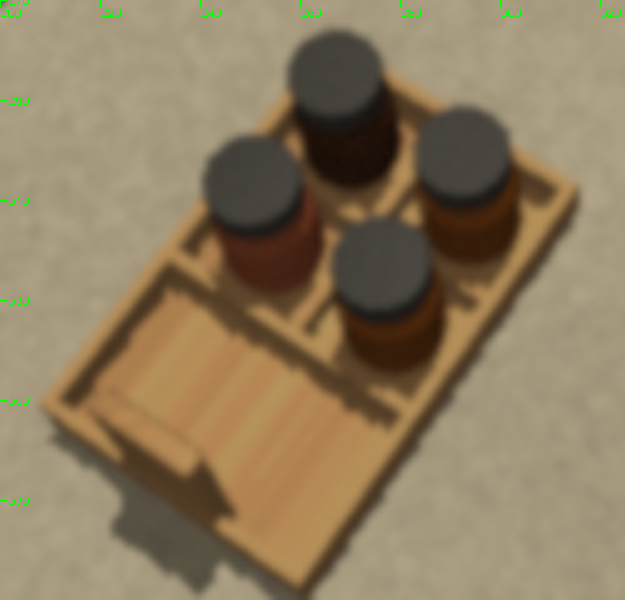

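```bash
cat > fit.py <<'E'
from h import *
from scipy.optimize import least_squares
def proj(f,P):
    d=np.load(f'pics/{f}.npz'); fl=240/np.tan(np.radians(float(d['fov_y']))/2)
    c=(np.array(P)-d['eye'])@d['rotation']; return np.array([d['cx'],d['cy']])+fl*c[:2]/c[2]
def fit(obs,x0):
    def w(p,L): c,s=np.cos(p[2]),np.sin(p[2]); return np.array([p[0]+c*L[0]-s*L[1],p[1]+s*L[0]+c*L[1],p[3]+L[2]])
    fun=lambda p:np.concatenate([proj(f,w(p,L))-uv for f,uv,L in obs])
    r=least_squares(fun,x0,loss='soft_l1',x_scale=[100,100,1,10]); return r.x,np.round(r.fun if 0 else fun(r.x).reshape(-1,2),1)
E
python3 - <<'E'
from fit import *
print('tri handle top',tri(('top0',449.4,211.4),('scene0',229.4,356.4)))
for n,a,b in [('A',(350.4,198.6),(315.6,307.6)),('B',(437.6,186.6),(260.4,388.4)),('C',(447.6,244.6),(208.4,350.4)),('D',(359,257),(277,285)),
 ('mouthfar',(264.4,204),(367,243)),('mouthnear',(276,266.4),(312,218)),('crossfar',(146,222),(414.5,165)),('crossnear',(154.4,293.6),(362.5,144.5))]:
    print(n,np.round(tri(('top0',*a),('scene0',*b)),1))
T=[];L={'A':(90,-60,25),'B':(-90,-60,25),'C':(-90,60,25),'D':(90,60,25)}
for n,a,b in [('A',(350.4,198.6),(315.6,307.6)),('B',(437.6,186.6),(260.4,388.4)),('C',(447.6,244.6),(208.4,350.4)),('D',(359,257),(277,285))]:
    T+=[('top0',a,L[n]),('scene0',b,L[n])]
T+=[('top0',(449.4,211.4),(-84,0,85)),('scene0',(229.4,356.4),(-84,0,85))]
print('tray',*fit(T,[430,-120,1.5,0]))
H=[];L={'mf':(-100,-63,38),'mn':(-100,63,38),'cf':(135,-63,38),'cn':(135,63,38)}
H+=[('top0',(264.4,204),L['mf']),('scene0',(367,243),L['mf']),('top0',(276,266.4),L['mn']),('scene0',(312,218),L['mn'])]
H+=[('top0',(168,230),(100,-50,30)),('top0',(176.4,279),(100,50,30))]
print('holder',*fit(H,[430,200,1.5,0]))
E
```

```text
tri handle top [ 552.16745787 -252.11198714   81.84938762]
A [592.2 -72.3  19.4]
B [ 613.1 -251.2   16.1]
C [ 493.6 -263.    22.8]
D [481.9 -81.5 -13.1]
mouthfar [585.  101.9  29.2]
mouthnear [458.3  78.5  32.4]
crossfar [551.7 330.8  44.3]
crossnear [413.3 318.3  29.6]
tray [ 543.1551851  -168.13957601    1.67984981   -6.91396085] [[ -0.9  -0.9]
 [ -0.6   0.6]
 [ -0.5  -0.4]
 [ -1.3  -0.3]
 [ -0.8  -0.1]
 [ -0.9   1.3]
 [ -1.   -0.6]
 [-11.4  -6.9]
 [ -1.9  -0.5]
 [ -0.7   0.7]]
holder [503.58471594 186.79389354   1.74277126  -7.05342784] [[-0.1 -0.4]
 [-3.5  0.3]
 [ 0.  -0.6]
 [-0.8  0.9]
 [-0.9 -0.2]
 [-1.1  0.3]]
```

Run:
```python
from fit import *
def s(p): return np.array(p)-0.4
L={'A':(90,-60,25),'B':(-90,-60,25),'C':(-90,60,25),'D':(90,60,25)}
T=[]
for n,a,b in [('A',(350.4,198.6),(315.6,307.6)),('B',(437.6,186.6),(260.4,388.4)),('C',(447.6,244.6),(208.4,350.4)),('D',(359,257),None)]:
    T+=[('top0',s(a),L[n])]
    if b: T+=[('scene0',s(b),L[n])]
T+=[('top0',s((449.4,211.4)),(-84,0,85)),('scene0',s((229.4,356.4)),(-84,0,85))]
L={'mf':(-100,-63,38),'mn':(-100,63,38)}
H=[('top0',s((264.4,204)),L['mf']),('scene0',s((367,243)),L['mf']),('top0',s((276,266.4)),L['mn']),('scene0',s((312,218)),L['mn'])]
H+=[('top0',s((168,230)),(100,-50,30)),('top0',s((176.4,279)),(100,50,30))]
for nm,O,x0 in(('tray',T,[540,-168,1.68,0]),('holder',H,[503,187,1.74,0])):
  for lab,o in (('both',O),('top',[q for q in O if q[0]=='top0']),('scene',[q for q in O if q[0]=='scene0'])):
    if len(o)>2:
      p,r=fit(o,x0);print(nm,lab,np.round(p,3))
    # z fixed
    f=lambda p3:np.concatenate([proj(ff,[p3[0]+np.cos(p3[2])*l[0]-np.sin(p3[2])*l[1],p3[1]+np.sin(p3[2])*l[0]+np.cos(p3[2])*l[1],l[2]])-uv for ff,uv,l in o])
    q=least_squares(f,x0[:3],x_scale=[100,100,1]);print('   z0',np.round(q.x,3),np.round(q.fun,1))
```

```text
tray both [ 542.932 -167.683    1.684   -3.58 ]
   z0 [ 543.206 -167.568    1.684] [-0.6 -0.9 -0.1 -0.7  0.4 -0.9 -0.9 -1.   0.4 -0.2 -1.1  0.6 -0.4 -0.2
 -0.8 -0.8 -0.7 -0.2]
tray top [ 542.892 -169.343    1.684   -7.14 ]
   z0 [ 541.962 -167.926    1.684] [-0.4 -0.3  0.6 -0.3  0.6  0.4 -0.2  0.4 -0.6 -0.2]
tray scene [ 543.573 -166.622    1.679   -3.92 ]
   z0 [ 544.853 -167.132    1.679] [ 0.8 -0.1 -0.4 -0.6 -0.4  0.7 -0.   0.1]
holder both [504.05  187.059   1.742  -5.087]
   z0 [504.469 185.814   1.749] [ 0.1 -1.4 -2.4 -0.5  0.8 -1.2 -0.3  0.2 -1.2 -0.3 -1.1  0.6]
holder top [504.656 188.097   1.74  -14.917]
   z0 [503.384 185.145   1.74 ] [ 0.9 -0.4  0.9 -0.1 -0.7 -0.2 -1.1  0.7]
   z0 [506.108 187.066   1.758] [-0.9 -0.5  0.9  0.6]
```

Fit results:
- **Tray:** origin about (543, -168), yaw 1.684.
- **Handle:** about (552.5, -251).
- **Holder:** origin about (504, 186), yaw about 1.745.

I'm moving to above the handle now.

servo_tool([
  [-0.4, -0.4, 0, 0],
  [-0.76, -0.78, 0, 0],
  [-0.76, -0.78, 0, 0],
  [-0.76, -0.78, 0, 0],
  [-0.76, -0.78, 0, 0],
  [-0.76, -0.78, 0, 0],
  [-0.76, -0.78, 0, 0],
  [-0.76, -0.78, 0, 0],
], hand=0.6)

```text
t: 0.9
tool_pos: [392.2, 265.1, 231.1]
orientation: [[-0.892, 0.453, -0.0], [0.453, 0.892, -0.0], [0.0, -0.001, -1.0]]
force: [0.9, 1.4, 0.3]
opening: 51.2
gripper_force: 0.0
```

servo_tool([
  [-0.76, -0.78, 0, 0],
  [-0.76, -0.78, 0, 0],
  [-0.76, -0.78, 0, 0],
  [-0.76, -0.78, 0, 0],
  [-0.76, -0.78, 0, 0],
  [-0.76, -0.78, 0, 0],
  [-0.76, -0.78, 0, 0],
  [-0.76, -0.78, 0, 0],
])

```text
t: 1.7
tool_pos: [496.0, -67.3, 231.1]
orientation: [[-0.892, 0.453, -0.001], [0.453, 0.892, 0.0], [0.001, -0.0, -1.0]]
force: [0.7, -0.2, 0.4]
opening: 51.1
gripper_force: 0.0
```

servo_tool([
  [-0.76, -0.78, 0, 0],
  [-0.76, -0.78, 0, 0],
  [-0.76, -0.78, 0, 0],
  [-0.55, -0.6, 0, 0],
  [0, 0, 0, -8.35],
  [0, 0, 0, -8.35],
  [0, 0, 0, -8.35],
  [0, 0, 0, -8.35],
])

```text
t: 2.5
tool_pos: [543.3, -221.7, 230.7]
orientation: [[-0.993, -0.119, -0.001], [-0.119, 0.993, 0.001], [0.001, 0.001, -1.0]]
force: [-0.8, -1.1, 0.7]
opening: 50.9
gripper_force: 0.0
```

Run:
```python
from h import *
s=robot.state(); print({k:np.round(s[k],3).tolist() for k in('t','qpos','tool_pos','orientation','force','opening')})
d=shot('wrist','w1'); print(d['fov_y'],d['eye'],np.round(d['rotation'],3).tolist())
shot('top','top1')
```

```text
{'t': 2.5, 'qpos': [0.364, 0.516, -0.021, 1.614, 0.012, 1.013, 2.028], 'tool_pos': [543.278, -221.728, 230.688], 'orientation': [[-0.993, -0.119, -0.001], [-0.119, 0.993, 0.001], [0.001, 0.001, -1.0]], 'force': [-0.836, -1.11, 0.664], 'opening': 50.934}
70.81361726900873 [ 479.31578263 -229.85823619  373.67271219] [[-0.118, 0.959, 0.257], [0.993, 0.115, 0.03], [-0.001, 0.259, -0.966]]
```

View pics/w1.png

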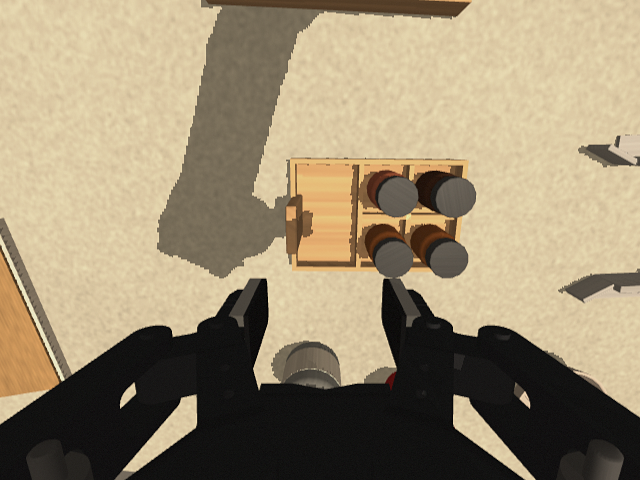

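The wrist view shows the tray with its outer corners at (290,158), (467,160) and (291,271). The plate is at about (294,224), left of the finger midline. I'll add these points to the fit.

Run:
```python
from fit import *
def w(p,L): c,s=np.cos(p[2]),np.sin(p[2]); return np.array([p[0]+c*L[0]-s*L[1],p[1]+s*L[0]+c*L[1],L[2]])
p=[543.2,-167.7,1.684]
for L in [(90,-60,25),(-90,-60,25),(-90,60,25),(90,60,25),(-79,-22,85),(-89,-22,85),(-79,22,85),(-89,22,85)]: print(L,np.round(proj('w1',w(p,L)),1))
O=[('w1',(291,271),(-90,-60,25)),('w1',(290,158),(-90,60,25)),('w1',(467,160),(90,60,25)),('w1',(467,271),(90,-60,25))]
f=lambda q:np.concatenate([proj(a,w(q,l))-uv for a,uv,l in O]);r=least_squares(f,p,x_scale=[100,100,1]);print(r.x,np.round(r.fun,1))
im=cv2.imread('pics/w1.png'); g=im[185:262,275:312]
for v in (200,215,235,248): print(v,im[v,280:306].tolist() if v==215 else im[v,280:306,1].tolist())
print('col294',im[185:262,294,1].tolist())
```

```text
(90, -60, 25) [455.9 270.3]
(-90, -60, 25) [291.9 269.4]
(-90, 60, 25) [289.6 157.1]
(90, 60, 25) [468.6 158.1]
(-79, -22, 85) [297.1 253.1]
(-89, -22, 85) [285.9 253.1]
(-79, 22, 85) [296.3 204.5]
(-89, 22, 85) [284.7 204.5]
[ 544.10883686 -165.31136319    1.70007554] [ 3.9  0.7  1.   1.8  2.9 -2.1 -8.1 -0.9]
200 [107, 108, 109, 107, 108, 110, 112, 112, 111, 98, 70, 68, 68, 70, 71, 74, 74, 75, 81, 84, 78, 72, 122, 173, 171, 169]
215 [[85, 104, 114], [85, 103, 114], [85, 104, 113], [83, 102, 113], [85, 105, 113], [61, 79, 93], [89, 138, 190], [110, 171, 229], [109, 169, 225], [107, 167, 224], [107, 166, 223], [107, 165, 222], [108, 168, 225], [110, 170, 227], [112, 174, 231], [105, 163, 221], [43, 67, 92], [48, 75, 102], [51, 79, 108], [53, 80, 110], [46, 71, 96], [36, 56, 77], [50, 75, 103], [59, 94, 128], [60, 93, 127], [62, 96, 131]]
235 [108, 108, 108, 110, 111, 114, 84, 91, 94, 95, 93, 94, 94, 95, 95, 89, 82, 57, 63, 63, 60, 76, 148, 90, 90, 89]
248 [208, 207, 208, 205, 204, 208, 111, 90, 99, 98, 98, 96, 96, 96, 96, 91, 86, 52, 147, 186, 181, 180, 181, 182, 180, 180]
col294 [195, 194, 193, 192, 193, 192, 192, 193, 193, 195, 199, 152, 65, 70, 72, 71, 72, 72, 73, 73, 73, 123, 162, 169, 167, 166, 170, 175, 176, 175, 174, 175, 174, 139, 83, 90, 93, 95, 95, 96, 96, 93, 92, 89, 88, 90, 92, 92, 94, 96, 95, 94, 95, 95, 95, 97, 96, 95, 95, 95, 94, 95, 95, 96, 96, 97, 97, 96, 97, 153, 190, 185, 186, 185, 186, 187, 187]
```

servo_tool([
  [-0.15, -0.76, 0, 0],
  [0, 0, 0.7, 0],
  [0, 0, 0.9, 0],
  [0, 0, 0.9, 0],
  [0, 0, 0.9, 0],
  [0, 0, 0.7, 0],
  [0, 0, 0.35, 0],
  [0, 0, 0.14, 0],
])

```text
t: 3.4
tool_pos: [552.3, -250.9, 46.2]
orientation: [[-0.994, -0.111, -0.003], [-0.111, 0.994, 0.001], [0.003, 0.001, -1.0]]
force: [0.2, -0.1, 0.6]
opening: 51.3
gripper_force: 0.0
```

servo_tool([
  [0, 0, 0, 0],
  [0, 0, 0, 0],
  [0, 0, 0, 0],
])

```text
t: 3.7
tool_pos: [554.2, -251.8, 49.3]
orientation: [[-0.994, -0.113, 0.003], [-0.113, 0.994, -0.001], [-0.003, -0.002, -1.0]]
force: [-0.1, -1.1, -0.3]
opening: 51.3
gripper_force: 0.0
```

Run:
```python
from h import *
s=robot.state(); print({k:np.round(s[k],3).tolist() for k in('t','tool_pos','orientation','force','opening')})
shot('wrist','w2');d=shot('scene','s2')
a=cv2.imread('pics/w2.png');b=cv2.resize(d['color'][230:430,150:370],None,fx=2.4,fy=2.4)
cv2.imwrite('pics/c5.png',np.hstack([cv2.resize(a,(400,300)),cv2.resize(b,(400,364))[:300]]))
```

```text
{'t': 3.7, 'tool_pos': [554.177, -251.792, 49.292], 'orientation': [[-0.994, -0.113, 0.003], [-0.113, 0.994, -0.001], [-0.003, -0.002, -1.0]], 'force': [-0.132, -1.074, -0.26], 'opening': 51.325}
```

View pics/c5.png

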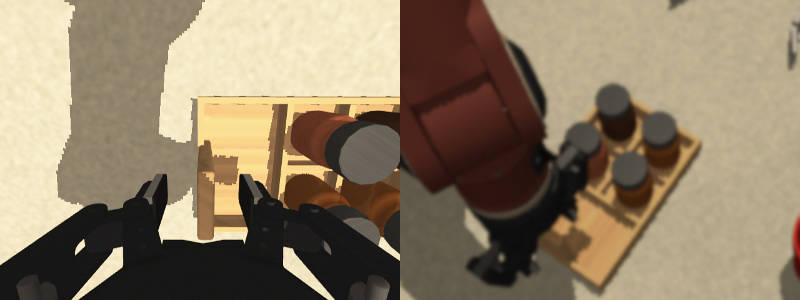

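The fingers straddle the plate and the jars are standing. Closing on it.

servo_tool([
  [0, 0, 0, 0],
  [0, 0, 0, 0],
  [0, 0, 0, 0],
  [0, 0, 0, 0],
  [0, 0, 0, 0],
  [0, 0, 0, 0],
], hand=0, force=50)

```text
t: 4.4
tool_pos: [553.3, -250.8, 48.0]
orientation: [[-0.994, -0.113, 0.0], [-0.113, 0.994, 0.001], [-0.0, 0.001, -1.0]]
force: [-1.0, 1.6, 3.9]
opening: 9.3
gripper_force: 49.7
```

Run:
```python
from h import *
s=robot.state(); print({k:np.round(s[k],4).tolist() for k in('t','tool_pos','orientation','force','torque','opening','gripper_force')})
```

```text
{'t': 4.4, 'tool_pos': [553.2788, -250.7568, 48.0193], 'orientation': [[-0.9936, -0.1132, 0.0002], [-0.1132, 0.9936, 0.0006], [-0.0002, 0.0006, -1.0]], 'force': [-1.0301, 1.5582, 3.9204], 'torque': [0.3179, 0.1243, -0.0534], 'opening': 9.3356, 'gripper_force': 49.6754}
```

servo_tool([
  [0, 0.1, 0, -0.35],
  [-0.05, 0.2, 0, -0.35],
  [-0.05, 0.3, 0, -0.35],
  [-0.05, 0.3, 0, -0.35],
  [-0.05, 0.3, 0, -0.35],
  [-0.05, 0.3, 0, -0.35],
  [-0.05, 0.3, 0, -0.35],
  [-0.05, 0.3, 0, -0.35],
])

```text
t: 5.2
tool_pos: [555.7, -168.9, 48.0]
orientation: [[-0.987, -0.16, 0.001], [-0.16, 0.987, -0.004], [-0.001, -0.004, -1.0]]
force: [0.7, -5.2, 1.2]
opening: 9.5
gripper_force: 49.4
```

servo_tool([
  [-0.05, 0.3, 0, -0.35],
  [0, 0.3, 0, -0.35],
  [0, 0.2, 0, 0],
  [0, 0.1, 0, 0],
  [0, 0, 0, 0],
  [0, 0, 0, 0],
])

```text
t: 5.8
tool_pos: [551.6, -130.3, 48.0]
orientation: [[-0.985, -0.174, 0.0], [-0.174, 0.985, 0.0], [-0.0, -0.0, -1.0]]
force: [1.1, -2.6, 4.0]
opening: 9.6
gripper_force: 49.9
```

Run:
```python
from h import *
s=robot.state(); print({k:np.round(s[k],4).tolist() for k in('t','tool_pos','orientation','force','opening','gripper_force')})
a=shot('wrist','w3')['color'];b=shot('top','t3')['color'];shot('scene','s3')
c=cv2.resize(a[100:340,240:640],(800,480),interpolation=cv2.INTER_CUBIC)
for i in range(0,400,50): cv2.putText(c,str(240+i),(2*i,10),0,.35,(0,0,255),1);cv2.line(c,(2*i,0),(2*i,4),(0,0,255),1)
for i in range(0,240,40): cv2.putText(c,str(100+i),(4,2*i+4),0,.35,(0,0,255),1)
cv2.imwrite('pics/c6.png',c)
```

```text
{'t': 5.8, 'tool_pos': [551.5766, -130.3038, 47.9534], 'orientation': [[-0.9848, -0.1735, 0.0003], [-0.1735, 0.9848, 0.0], [-0.0003, -0.0, -1.0]], 'force': [1.1134, -2.6075, 3.983], 'opening': 9.5959, 'gripper_force': 49.8994}
```

View pics/c6.png

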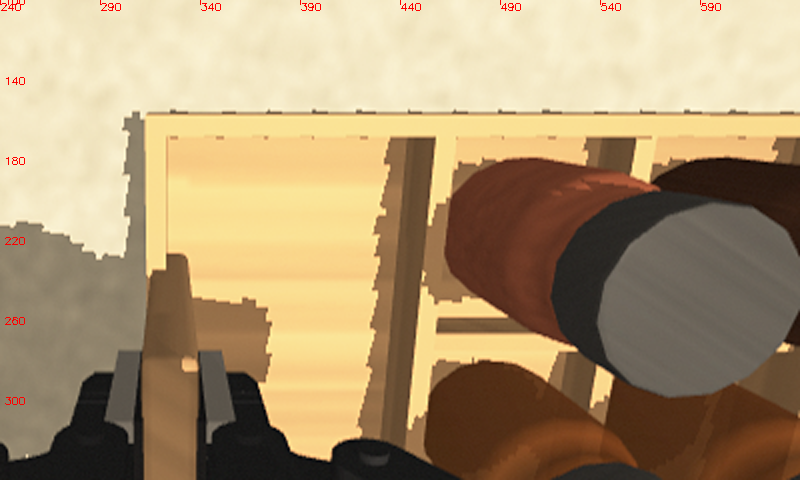

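Run:
```python
import cv2,numpy as np
def crop(f,x,y,w,h,s):
    c=cv2.resize(cv2.imread(f'pics/{f}.png')[y:y+h,x:x+w],None,fx=s,fy=s,interpolation=cv2.INTER_CUBIC)
    for i in range(0,w,20): cv2.line(c,(i*s,0),(i*s,5),(0,0,255),1);cv2.putText(c,str(x+i),(i*s,14),0,.35,(0,0,255),1)
    for i in range(0,h,20): cv2.line(c,(0,i*s),(5,i*s),(0,0,255),1);cv2.putText(c,str(y+i),(6,i*s+4),0,.35,(0,0,255),1)
    return c
C=np.zeros((600,800,3),np.uint8)
C[:360]=crop('t3',235,190,160,72,5); C[360:]=crop('s3',250,205,200,60,4)
cv2.imwrite('pics/c7.png',C)
```

```text
(no output)
```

View pics/c7.png

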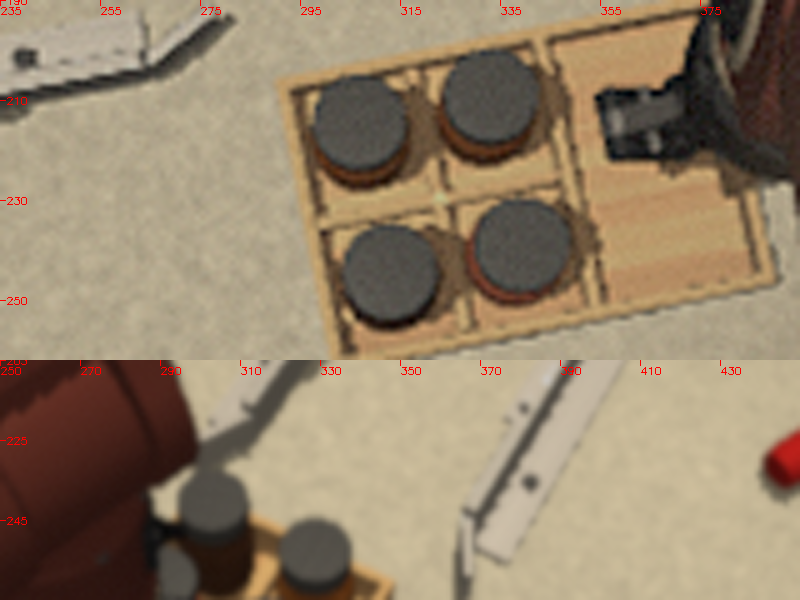

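The tray is squarely held with its front-left corner at (290,206) and the mouth edge is at (264.6,203). I'll compare the tray and rails in the same camera to cancel calibration bias.

Run:
```python
from fit import *
def P(f,x0,y0,s,u,v,z): return atz(f,x0+(u+.5)/s-.5,y0+(v+.5)/s-.5,z)[:2]
def yaw(a,b): d=b-a; return np.degrees(np.arctan2(d[1],d[0]))
print('tray far edge yaw',yaw(P('t3',235,190,5,690,8,25),P('t3',235,190,5,278,82,25)))
T=np.array([537.,-47.6]);a=np.radians(99.99);R=np.array([[np.cos(a),-np.sin(a)],[np.sin(a),np.cos(a)]])
for nm,uv,l in (('FR',(278,82),(90,-60)),('FL',(332,360),(90,60)),('BL',(778,282),(-90,60))):
    q=P('t3',235,190,5,*uv,25); print(nm,q,'pred',T+R@l, 'diff',q-T-R@l)
c=lambda u,v,z:P('top0',140,180,5,u,v,z)
print('rail near outer',yaw(c(680,452,30),c(90,550,30)),'far dash',yaw(c(620,100,38),c(55,195,38)),'far lip',yaw(c(467,152,34),c(75,238,34)))
print('bar yaw',yaw(c(140,250,30),c(182,495,30))+90)
m1,m2=c(622,116,38),c(680,432,38);print('mouth pts',m1,m2,'w',np.linalg.norm(m1-m2),'mid',(m1+m2)/2, 'perp yaw',yaw(m1,m2)-90)
b=(c(140,250,30)+c(182,495,30))/2;print('bar',b,'axis yaw bar-mouth',yaw((m1+m2)/2,b),np.linalg.norm(b-(m1+m2)/2))
x1,x2=c(32,240,38),c(78,522,38);print('inner far corners',x1,x2,(x1+x2)/2)
# line detect in top0
g=cv2.cvtColor(cv2.imread('pics/top0.png'),cv2.COLOR_BGR2GRAY)[180:300,140:300]
for s in cv2.createLineSegmentDetector(cv2.LSD_REFINE_ADV).detect(g)[0][:,0]:
    if np.hypot(s[2]-s[0],s[3]-s[1])>35:
        s=s+[140,180,140,180];p,q=atz('top0',s[0],s[1],36)[:2],atz('top0',s[2],s[3],36)[:2]; print(np.round(s,1),np.round(p),np.round(q),'yaw',round(yaw(p,q)%180,2))
```

```text
tray far edge yaw 98.96213066444419
FR [577.67460164  47.83363802] pred [580.47741629  51.4440017 ] diff [-2.80281465 -3.61036368]
FL [465.91933255  28.54945668] pred [462.29685085  30.62684646] diff [ 3.62248169 -2.07738979]
BL [ 492.51550935 -149.26254619] pred [ 493.52258371 -146.6440017 ] diff [-1.00707436 -2.61854449]
rail near outer 98.00453777084483 far dash 98.35084307362709 far lip 101.2172220213138
bar yaw -79.78711195098569
mouth pts [583.12501455  98.8364191 ] [457.98831845  77.79558482] w 126.89329934302717 mid [520.5566665   88.31600196] perp yaw -260.455407260326
bar [486.93635632 281.97373839] axis yaw bar-mouth 99.84877767790583 196.55443046231386
inner far corners [539.33733761 330.46497962] [428.99996313 310.93309203] [484.16865037 320.69903583]
[167.9 278.  160.5 230.4] [440. 287.] [533. 303.] yaw 9.38
[154.5 287.9 145.5 228. ] [421. 313.] [539. 332.] yaw 9.35
[146.  227.6 231.8 211.4] [540. 331.] [568. 163.] yaw 99.52
[224.4 215.8 158.2 228.3] [559. 177.] [538. 307.] yaw 99.42
[170.9 229.9 178.2 277.4] [534. 282.] [441. 267.] yaw 9.23
[154.4 291.9 204.5 282.3] [414. 313.] [430. 216.] yaw 99.49
[274.3 271.2 155.6 294.1] [448.  81.] [410. 311.] yaw 99.47
[172.3 275.8 166.7 240.6] [444. 279.] [513. 290.] yaw 9.5
```

Run:
```python
from h import *
for f,x,y,w,h,z in (('t3',285,185,120,85,25),('top0',340,175,120,90,25)):
  g=cv2.cvtColor(cv2.imread(f'pics/{f}.png'),cv2.COLOR_BGR2GRAY)[y:y+h,x:x+w]
  for s in cv2.createLineSegmentDetector(cv2.LSD_REFINE_ADV).detect(g)[0][:,0]:
    if np.hypot(s[2]-s[0],s[3]-s[1])>35:
        s=s+[x,y,x,y];p,q=atz(f,s[0],s[1],z)[:2],atz(f,s[2],s[3],z)[:2];d=q-p; print(f,np.round(s,1),np.round(p,1),np.round(q,1),'yaw',round(np.degrees(np.arctan2(d[1],d[0]))%180,2))
s=robot.state();print(s['tool_pos'],s['t'])
```

```text
t3 [399.5 268.3 392.7 225.9] [ 447.9 -165.7] [ 532.6 -156. ] yaw 6.52
t3 [292.1 206.6 342.1 196.6] [576.3  44.1] [594.4 -56.7] yaw 100.18
t3 [302.7 261.7 295.2 224.2] [465.6  25.2] [540.7  38.5] yaw 10.03
t3 [350.4 255.5 301.8 265.1] [475.6 -69.4] [459.1  27.2] yaw 99.71
top0 [351.8 198.8 400.7 192.7] [589.4 -76.1] [ 599.5 -175.1] yaw 95.84
top0 [356.6 255.7 348.  196.9] [475.  -81.8] [593.4 -68.5] yaw 6.41
top0 [350.6 199.4 358.7 254.5] [588.3 -73.7] [477.2 -86.1] yaw 6.42
[ 551.55838024 -130.31012142   47.91969095] 5.95
```

Run:
```python
from h import *
n=np.array([-.9857,-.1685]) # yaw 99.7
for lab,f,u,v,z in (('tray FR scene','s3',347.6,259.8,25),('mouthFR scene','s3',366.7,242.8,38),('tray FR top','t3',290.2,206,25),('mouthFR top','t3',264.6,203.2,38),('BL top','t3',390.2,246,25)):
    q=atz(f,u,v,z)[:2]; print(lab,np.round(q,1),round(n@q,1))
for f,x,y,w,h in (('s3',255,140,170,150),('scene0',195,130,230,270)):
  g=cv2.cvtColor(cv2.imread(f'pics/{f}.png'),cv2.COLOR_BGR2GRAY)[y:y+h,x:x+w]
  for s in cv2.createLineSegmentDetector(cv2.LSD_REFINE_ADV).detect(g)[0][:,0]:
    if np.hypot(s[2]-s[0],s[3]-s[1])>25:
      s=s+[x,y,x,y]
      for z in (25,38):
        p,q=atz(f,s[0],s[1],z)[:2],atz(f,s[2],s[3],z)[:2];d=q-p;yw=np.degrees(np.arctan2(d[1],d[0]))%180
        if 94<yw<102: print(f,z,np.round(s,1),np.round(p,1),np.round(q,1),'yaw',round(yw,2),'n',round(n@(p+q)/2,1))
```

```text
tray FR scene [579.   49.9] -579.2
mouthFR scene [589.2 100.5] -597.7
tray FR top [577.7  47.8] -577.5
mouthFR top [582.3  97.7] -590.4
BL top [ 492.5 -149.3] -460.3
s3 25 [367.9 243.  413.8 166. ] [587.6 108.6] [547.5 346.2] yaw 99.59 n -597.7
s3 38 [367.9 243.  413.8 166. ] [591.3 101.7] [551.8 335.3] yaw 99.59 n -600.2
s3 25 [416.8 168.1 369.3 248.1] [556.3 345.3] [597.3 100.4] yaw 99.51 n -606.1
s3 38 [416.8 168.1 369.3 248.1] [560.5 334.5] [600.9  93.6] yaw 99.51 n -608.5
s3 25 [359.1 164.7 311.1 229.1] [445.1 269. ] [472.6  60. ] yaw 97.49 n -480.0
s3 38 [359.1 164.7 311.1 229.1] [451.2 259.4] [478.2  53.9] yaw 97.49 n -484.4
s3 25 [329.5 196.1 355.7 158.2] [448.4 153.6] [426.8 280.4] yaw 99.69 n -467.9
s3 38 [329.5 196.1 355.7 158.2] [454.4 146. ] [433.1 270.6] yaw 99.69 n -472.5
s3 25 [348.6 265.2 334.3 288.9] [588.2  41.3] [598.5 -18.6] yaw 99.74 n -586.7
s3 38 [348.6 265.2 334.3 288.9] [591.9  35.4] [602.  -23.4] yaw 99.74 n -589.4
s3 25 [330.5 288.8 345.8 263.2] [592.6 -23.2] [581.   41.2] yaw 100.13 n -579.9
s3 38 [330.5 288.8 345.8 263.2] [596.2 -28. ] [584.9  35.4] yaw 
[... 663 characters left out ...]
] yaw 97.47 n -484.4
scene0 25 [329.7 195.8 356.2 157.6] [448.2 154.5] [426.5 282.4] yaw 99.6 n -467.9
scene0 38 [329.7 195.8 356.2 157.6] [454.2 146.8] [432.9 272.6] yaw 99.6 n -472.5
scene0 25 [208.5 351.9 234.9 318.3] [ 497.7 -263.7] [ 489.3 -186.7] yaw 96.25 n -448.5
scene0 38 [208.5 351.9 234.9 318.3] [ 502.9 -264.6] [ 494.6 -188.9] yaw 96.25 n -453.4
scene0 25 [259.9 385.1 313.1 309.4] [ 611.9 -247. ] [593.6 -78.3] yaw 96.2 n -566.7
scene0 38 [259.9 385.1 313.1 309.4] [ 615.3 -248.2] [597.2 -82.2] yaw 96.2 n -569.7
scene0 25 [233.2 327.9 215.9 349.8] [ 500.3 -202.4] [ 505.6 -252.4] yaw 96.03 n -457.4
scene0 38 [233.2 327.9 215.9 349.8] [ 505.5 -204.3] [ 510.7 -253.5] yaw 96.03 n -462.2
```

Both cameras agree that the tray needs about -8 mm along tool x and +0.5° of turn. After that it's about 245 mm to the bar. Starting the insertion.

servo_tool([
  [-0.1, 0.1, 0, 0.25],
  [-0.1, 0.2, 0, 0.25],
  [0, 0.25, 0, 0],
  [0, 0.25, 0, 0],
  [0, 0.25, 0, 0],
  [0, 0.25, 0, 0],
  [0, 0.2, 0, 0],
  [0, 0.1, 0, 0],
])

```text
t: 6.75
tool_pos: [549.0, -67.4, 47.9]
orientation: [[-0.987, -0.164, 0.001], [-0.164, 0.987, -0.002], [-0.001, -0.002, -1.0]]
force: [0.7, -6.4, 3.6]
opening: 9.5
gripper_force: 49.8
```

servo_tool([
  [0, 0.1, 0, 0],
  [0, 0.15, 0, 0],
  [0, 0.15, 0, 0],
  [0, 0.15, 0, 0],
])

```text
t: 7.15
tool_pos: [545.4, -46.8, 47.9]
orientation: [[-0.987, -0.162, 0.001], [-0.162, 0.987, -0.003], [-0.001, -0.003, -1.0]]
force: [1.3, -6.7, 4.2]
opening: 9.4
gripper_force: 49.9
```

```bash
cat > st.py <<'E'
from h import *
s=robot.state(); R=s['orientation']
print('t',round(s['t'],2),'pos',np.round(s['tool_pos'],2),'yaw',round(np.degrees(np.arctan2(R[1,1],R[0,1])),2),'F tool',np.round(R.T@s['force'],2),'T',np.round(s['torque'],2),'open',round(s['opening'],2))
a=np.array([-.165,.9863]);n=np.array([-.9863,-.165]);p=s['tool_pos'][:2];print('a',round(a@p+84-100.5,2),'n',round(n@p,2))
E
python3 st.py
python3 - <<'E'
from h import *
f='t4';shot('top',f);x,y,w,h=140,185,230,110
g=cv2.cvtColor(cv2.imread(f'pics/{f}.png'),cv2.COLOR_BGR2GRAY)[y:y+h,x:x+w]
n=np.array([-.9863,-.165])
for s in cv2.createLineSegmentDetector(cv2.LSD_REFINE_ADV).detect(g)[0][:,0]:
    if np.hypot(s[2]-s[0],s[3]-s[1])>30:
      s=s+[x,y,x,y]; z=25 if s[0]+s[2]>480 else 36
      p,q=atz(f,s[0],s[1],z)[:2],atz(f,s[2],s[3],z)[:2];d=q-p;print(z,np.round(s,1),np.round(p,1),np.round(q,1),round(np.degrees(np.arctan2(d[1],d[0]))%180,2),'n',round(n@(p+q)/2,1))
E
```

```text
t 7.15 pos [545.43 -46.79  47.94] yaw 99.32 F tool [-0.17 -6.8  -4.19] T [-1.13 -0.12  0.06] open 9.38
a -152.64 n -530.24
36 [167.9 278.  160.3 229.2] [440.  287.3] [535.7 303.1] 9.39 n -529.9
36 [154.7 289.1 145.5 228. ] [419.1 312.5] [538.9 332.2] 9.36 n -525.6
25 [320.3 278.2 321.4 240.6] [432.4  -8.7] [506.6 -12.9] 176.74 n -461.2
25 [234.4 208.2 265.9 201.8] [575.9 159.5] [587.3  96.4] 100.23 n -594.8
36 [146.  227.6 210.8 215.3] [539.5 331.2] [561.  204.2] 99.6 n -586.9
25 [259.7 263.1 250.4 210.4] [465.  110.2] [570.6 127.4] 9.29 n -530.3
36 [193.3 221.8 158.1 228.1] [548.8 238.5] [538.  307.4] 98.93 n -581.0
36 [170.9 229.9 178.2 277.4] [533.9 282.3] [440.6 267.3] 9.17 n -525.9
36 [174.4 288.1 235.7 275.9] [420.1 274.5] [440.8 155.8] 99.87 n -460.0
36 [274.3 271.3 159.4 293.3] [447.9  80.7] [410.9 303.2] 99.45 n -455.2
25 [260.7 266.2 319.4 254.7] [458.8 108.2] [478.8  -8.2] 99.72 n -470.6
25 [319.4 257.  283.2 263.8] [474.   -8.1] [462.5  63.7] 99.11 n -466.5
```

The front is about 30 mm inside the rails with no side force. Continuing.

servo_tool([
  [0, 0.2, 0, 0],
  [0, 0.25, 0, 0],
  [0, 0.25, 0, 0],
  [0, 0.25, 0, 0],
  [0, 0.25, 0, 0],
  [0, 0.25, 0, 0],
])

```text
t: 7.8
tool_pos: [535.8, 10.5, 47.9]
orientation: [[-0.987, -0.162, 0.001], [-0.162, 0.987, -0.003], [-0.0, -0.003, -1.0]]
force: [1.7, -7.7, 4.7]
opening: 9.3
gripper_force: 49.9
```

servo_tool([
  [0, 0.25, 0, 0],
  [0, 0.25, 0, 0],
  [0, 0.25, 0, 0],
  [0, 0.25, 0, 0],
  [0, 0.25, 0, 0],
  [0, 0.2, 0, 0],
  [0, 0.1, 0, 0],
  [0, 0, 0, 0],
])

```text
t: 8.6
tool_pos: [525.4, 72.8, 47.9]
orientation: [[-0.987, -0.163, 0.0], [-0.163, 0.987, -0.002], [0.0, -0.002, -1.0]]
force: [0.2, -4.6, 4.7]
opening: 9.5
gripper_force: 50.2
```

```bash
python3 st.py
```

```text
t 8.6 pos [525.37  72.83  47.95] yaw 99.39 F tool [ 0.57 -4.62 -4.68] T [-0.79 -0.13 -0.01] open 9.54
a -31.35 n -530.19
```

servo_tool([
  [0, 0.1, 0, 0],
  [0, 0.1, 0, 0],
  [0, 0.1, 0, 0],
  [0, 0.1, 0, 0],
  [0, 0.1, 0, 0],
  [0, 0.1, 0, 0],
])

```text
t: 9.2
tool_pos: [521.6, 94.6, 47.9]
orientation: [[-0.987, -0.161, 0.0], [-0.161, 0.987, -0.003], [0.0, -0.003, -1.0]]
force: [1.3, -8.3, 6.2]
opening: 9.6
gripper_force: 50.1
```

servo_tool([
  [0, 0.05, 0, 0],
  [0, 0.05, 0, 0],
  [0, 0.05, 0, 0],
])

```text
t: 9.5
tool_pos: [520.6, 100.5, 47.9]
orientation: [[-0.987, -0.161, 0.0], [-0.161, 0.987, -0.003], [0.0, -0.003, -1.0]]
force: [1.4, -7.6, 5.9]
opening: 9.7
gripper_force: 50.0
```

servo_tool([
  [0, 0.05, 0, 0],
  [0, 0.05, 0, 0],
])

```text
t: 9.7
tool_pos: [520.0, 104.3, 47.9]
orientation: [[-0.987, -0.161, 0.0], [-0.161, 0.987, -0.004], [0.0, -0.003, -1.0]]
force: [1.3, -7.8, 5.8]
opening: 9.5
gripper_force: 50.0
```

servo_tool([
  [0, 0.05, 0, 0],
  [0, 0.05, 0, 0],
])

```text
t: 9.9
tool_pos: [519.3, 108.3, 47.9]
orientation: [[-0.987, -0.161, 0.0], [-0.161, 0.987, -0.004], [0.001, -0.003, -1.0]]
force: [1.2, -7.4, 5.8]
opening: 9.2
gripper_force: 50.1
```

```bash
python3 st.py
```

```text
t 9.9 pos [519.31 108.25  47.92] yaw 99.26 F tool [ 0.02 -7.53 -5.82] T [-1.2  -0.27 -0.03] open 9.25
a 4.58 n -530.06
```

servo_tool([
  [0, 0.05, 0, 0],
])

```text
t: 10.0
tool_pos: [519.0, 110.2, 47.9]
orientation: [[-0.987, -0.161, -0.0], [-0.161, 0.987, -0.004], [0.001, -0.003, -1.0]]
force: [1.0, -8.2, 6.0]
opening: 9.5
gripper_force: 50.1
```

servo_tool([
  [0, 0.05, 0, 0],
])

```text
t: 10.1
tool_pos: [518.7, 112.2, 47.9]
orientation: [[-0.987, -0.161, 0.0], [-0.161, 0.987, -0.004], [0.001, -0.003, -1.0]]
force: [1.7, -7.8, 6.4]
opening: 9.2
gripper_force: 50.1
```

servo_tool([
  [0, 0.05, 0, 0],
])

```text
t: 10.2
tool_pos: [518.4, 114.2, 47.9]
orientation: [[-0.987, -0.161, 0.0], [-0.161, 0.987, -0.004], [0.001, -0.004, -1.0]]
force: [1.1, -7.0, 6.4]
opening: 9.1
gripper_force: 50.1
```

servo_tool([
  [0, 0.05, 0, 0],
])

```text
t: 10.3
tool_pos: [518.0, 116.1, 47.9]
orientation: [[-0.987, -0.161, -0.0], [-0.161, 0.987, -0.004], [0.001, -0.004, -1.0]]
force: [2.2, -8.2, 6.3]
opening: 9.4
gripper_force: 50.1
```

servo_tool([
  [0, 0.05, 0, 0],
])

```text
t: 10.4
tool_pos: [517.7, 118.1, 47.9]
orientation: [[-0.987, -0.161, -0.0], [-0.161, 0.987, -0.004], [0.001, -0.004, -1.0]]
force: [1.6, -8.1, 7.2]
opening: 9.3
gripper_force: 50.1
```

servo_tool([
  [0, 0.05, 0, 0],
])

```text
t: 10.5
tool_pos: [517.5, 119.6, 47.9]
orientation: [[-0.987, -0.161, 0.0], [-0.161, 0.987, -0.004], [0.0, -0.004, -1.0]]
force: [1.9, -9.8, 6.9]
opening: 9.5
gripper_force: 50.0
```

servo_tool([
  [0, 0.05, 0, 0],
])

```text
t: 10.6
tool_pos: [517.4, 120.8, 48.0]
orientation: [[-0.987, -0.16, 0.0], [-0.16, 0.987, -0.005], [0.0, -0.005, -1.0]]
force: [2.2, -10.7, 6.4]
opening: 9.6
gripper_force: 50.0
```

servo_tool([
  [0, 0.05, 0, 0],
])

```text
t: 10.7
tool_pos: [517.2, 122.1, 48.0]
orientation: [[-0.987, -0.16, 0.001], [-0.16, 0.987, -0.006], [0.0, -0.006, -1.0]]
force: [2.3, -12.4, 7.3]
opening: 9.4
gripper_force: 50.0
```

servo_tool([
  [0, 0.04, 0, 0],
  [0, 0.04, 0, 0],
])

```text
t: 10.9
tool_pos: [516.9, 123.9, 48.0]
orientation: [[-0.987, -0.159, 0.001], [-0.159, 0.987, -0.007], [0.0, -0.007, -1.0]]
force: [3.2, -15.0, 6.6]
opening: 9.5
gripper_force: 50.1
```

servo_tool([
  [0, 0.04, 0, 0],
  [0, 0.04, 0, 0],
])

```text
t: 11.1
tool_pos: [516.6, 125.8, 48.1]
orientation: [[-0.987, -0.159, 0.001], [-0.159, 0.987, -0.009], [0.0, -0.009, -1.0]]
force: [2.9, -15.9, 8.5]
opening: 9.3
gripper_force: 50.3
```

servo_tool([
  [0, 0.03, 0, 0],
  [0, 0.02, 0, 0],
])

```text
t: 11.3
tool_pos: [516.5, 126.9, 48.2]
orientation: [[-0.987, -0.158, 0.001], [-0.158, 0.987, -0.01], [0.0, -0.01, -1.0]]
force: [3.0, -17.2, 8.6]
opening: 9.6
gripper_force: 50.5
```

servo_tool([
  [0, 0, 0, 0],
  [0, 0, 0, 0],
  [0, 0, 0, 0],
])

```text
t: 11.6
tool_pos: [516.4, 127.0, 48.2]
orientation: [[-0.987, -0.158, 0.001], [-0.158, 0.987, -0.01], [0.0, -0.01, -1.0]]
force: [2.9, -16.5, 7.3]
opening: 9.2
gripper_force: 50.4
```

```bash
python3 st.py
```

```text
t 11.6 pos [516.39 126.98  48.19] yaw 99.09 F tool [ -0.2  -16.83  -7.19] T [-2.41 -0.42  0.33] open 9.2
a 23.54 n -530.27
```

servo_tool([
  [0, 0.03, 0, 0],
  [0, 0, 0, 0],
  [0, 0, 0, 0],
  [0, 0, 0, 0],
])

```text
t: 12.0
tool_pos: [516.3, 127.7, 48.2]
orientation: [[-0.987, -0.158, 0.001], [-0.158, 0.987, -0.01], [0.0, -0.01, -1.0]]
force: [2.8, -17.8, 8.0]
opening: 8.9
gripper_force: 50.5
```

```bash
python3 st.py
python3 - <<'E'
from h import *
shot('top','t5');shot('scene','s5')
I={f:cv2.cvtColor(cv2.imread(f'pics/{f}.png'),cv2.COLOR_BGR2GRAY).astype(float) for f in('t4','t5')}
# bar dark-band profile along holder axis, sampled in the world at z=30
from fit import proj
a=np.array([-.165,.9863]);n=np.array([-.9863,-.165]);c=np.array([487,282.])
for f in I:
    prof=[]
    for k in np.arange(-24,42,2.):
        pts=np.array([proj(f,[*(c+a*k+n*m),30]) for m in range(-25,26,5)],np.float32)
        prof.append(cv2.remap(I[f].astype(np.float32),pts[None,:,0],pts[None,:,1],1).mean())
    print(f,np.round(prof).astype(int).tolist())
x,y,w,h=140,190,180,110
for f in I:
  g=cv2.imread(f'pics/{f}.png',0)[y:y+h,x:x+w]
  for s in cv2.createLineSegmentDetector(cv2.LSD_REFINE_ADV).detect(g)[0][:,0]:
    if np.hypot(s[2]-s[0],s[3]-s[1])>30 and abs(s[3]-s[1])>abs(s[2]-s[0]): print(f,np.round(s+[x,y,x,y],1))
E
```

```text
t 12.0 pos [516.29 127.7   48.24] yaw 99.07 F tool [  0.05 -18.11  -7.8 ] T [-2.51 -0.44  0.31] open 8.93
a 24.26 n -530.28
t4 [169, 167, 167, 167, 167, 168, 169, 130, 90, 92, 97, 77, 35, 12, 18, 30, 35, 33, 28, 72, 142, 162, 155, 121, 93, 93, 95, 89, 72, 63, 63, 61, 55]
t5 [44, 44, 44, 43, 43, 44, 44, 44, 44, 45, 44, 46, 45, 45, 46, 47, 56, 65, 69, 52, 38, 40, 39, 37, 51, 73, 79, 76, 64, 59, 60, 59, 54]
t4 [167.8 278.  160.3 229.2]
t4 [154.7 289.1 145.5 228. ]
t4 [259.7 263.1 250.4 210.4]
t4 [170.9 229.9 178.2 277.4]
t5 [242.2 251.8 238.9 298.2]
t5 [152.7 275.7 145.5 228. ]
t5 [165.2 247.9 180.4 213. ]
t5 [315.6 278.3 293.2 252.9]
t5 [249.5 226.8 239.3 190.6]
t5 [236.5 190.7 244.9 222.1]
```

Bar deflection measures about 9.9 mm and the push above sliding drag is about 10 N. I'll check the jars against the earlier wrist view, then hand in.

```bash
python3 - <<'E'
from h import *
shot('wrist','w5');a=cv2.imread('pics/w3.png',0);b=cv2.imread('pics/w5.png',0)
for x,y,w,h in ((460,175,170,130),(440,270,120,60),(540,190,95,110)):
    r=cv2.matchTemplate(b[y-20:y+h+20,x-20:min(640,x+w+20)],a[y:y+h,x:x+w],cv2.TM_CCOEFF_NORMED);print(cv2.minMaxLoc(r)[1::2])
E
python3 st.py
```

```text
(0.9686688780784607, (21, 20))
(0.9772611856460571, (21, 20))
(0.9636769890785217, (22, 20))
t 12.15 pos [516.3  127.72  48.25] yaw 99.07 F tool [ -0.61 -18.41  -7.74] T [-2.52 -0.46  0.25] open 9.45
a 24.28 n -530.3
```

```bash
python3 -c "
from cell import robot
print(robot.finish_job())"
```

```text
the job is handed in; nothing more can be done
None
```

The tray is in the frame and I handed the job in with the handle still gripped, pushing the stop bar about 10 mm, which is about 10 N. The wrist camera showed the nearer jars unmoved in the tray, but the front pair was only partly in view.

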